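# Lower the hold-down arm onto a guide roller

### The arm

A 6-joint arm with a two-finger parallel gripper is mounted at the origin on the work surface. World frame = base frame: x ahead of the robot, y to its left, z up, the work surface at z = 0. Lengths are in m, angles in rad, forces in N, time in s.
With the tool pointing down it reaches from about 0.25 to 0.775 m from the base axis. Payload 4 kg.
Tool frame: the origin (TCP) lies between the finger pads; the fingertips stand 11 mm ahead of it and the grasp point (between the pads) lies 8 mm behind it; z points along the fingers, y is the direction in which the jaws open and shut (so a half turn about z gives the same grasp; the last joint's range is limited). The gripper opens to 94 mm and grips with 3 to 60 N. Pads are 16 mm wide; open, the fingers measure 119 mm over their backs; the gripper's body (75 mm by 177 mm) begins 78 mm behind the grasp point.
Start: joints at [1.095, 0.087, 1.371, -0, 1.684, -0.103], TCP at [0.2, 0.512, 0.217] pointing down, gripper open.
Joint ranges: [-3.1, 3.1], [-0.76, 2.03], [0.27, 2.55], [-1.08, 4.22], [0.17, 2.65], [-2.57, 2.57]. Speed limits (rad/s): [2.79, 2.79, 3.14, 3.14, 3.14, 3.14].

### API

Orientations are given as [roll, pitch, yaw] about the fixed x, y, z axes, in that order (R = Rz(yaw) Ry(pitch) Rx(roll)).
In Python, from bench import get_obs, cams, ticket gives the robot as it stands. The module is installed in compiled form; this text tells all that it offers.
- The arm moves only by the shell command python3 -m crank 'ROWS'. ROWS is JSON, a list of rows, each an object of numbers: "tx", "ty", "tz": the shift along the tool's x, y, z in cm; "twist": the turn about the tool's z in degrees; "grip": the opening, from 0 (shut) to 1 (fully open). In form: [{"tx": .., "ty": .., "tz": .., "twist": .., "grip": ..}, ...]. A call has 1 to 12 rows; each row shifts and turns the commanded pose from where the row before left it, along the tool's axes as they then stand; what a row does not reach is not made up. A row lasts 1/8 s, in which the tool goes at most 62.5 mm and 10.7 degrees, less where a joint would pass 70% of its speed; a pose out of reach is approached as far as the arm can. A call is refused whole if a number of a shift passes 6.25 or a number of a turn 10.7, either way. A call with a gripper value outside its range is refused whole. The fingers move at their own pace and stop on an object; the grip force is fixed at half the most. Time passes only in rows, so rows that do not move let the fingers close. It gives the time, the measured TCP pose, the force and the opening at its end, in the units of the state.
- get_obs(): the state, without advancing time (a new reading comes with each control period).
- cams.snapshot(name): name is "side" or "top" or "wrist"; returns a dict with "frame" (480x640x3 uint8, red, green, blue), "intrinsics" (3x3 intrinsics, pixels), "dist" ([k1, k2, p1, p2, k3] as OpenCV has them; the pictures are not rectified), "R" (3x3) and "t" (3): a world point X has camera coordinates R X + t; the wrist camera has in their place "hand_eye" (4x4, takes a point from camera to tool coordinates, whose origin is the TCP and whose axes are the flange's). Camera axes: x right, y down, z forward; pixel columns grow to the right and rows downward; lengths in m; the calibration is good to about 2 mm. A picture is of the moment at which its call begins: read the wrist's pose just before it. There is no depth.
- ticket.close_job(): hands the job in, once; it reports no verdict.
Trained networks look in a picture, given as the dict that the camera call returned (one of the last four; its "shot" number tells which), for a name from the list of things; names that differ only in an ending like _2 or _b are one class to them, and where a whole thing is asked for, a point or a joint stands for the part that bears it (a point fixed in the world has none). Each returns a list of dicts, best first, with "conf" (0 to 1); they miss things now and then, are a little off and sometimes report something else, mostly with a low value. They report only what shows in the picture. A call takes as long as a camera call. They do not tell look-alikes from the thing itself.
- cams.outline_of(picture, query): "region" (480x640 bool, what is visible of it) and "centre" ([column, row] in pixels, amid what is visible of it).
The state is a dict: "time": time; "joint_positions": joint angles; "qvel": joint speeds; "joint_torque": joint torques, N m; "tool_pos": TCP position; "ee_rot": TCP orientation; "wrist_force": force on the tool from outside, world axes, zero at the start; "wrist_torque": the same for the moment, N m; "width": finger opening in m.
Only numpy, scipy, OpenCV 4.12 (cv2) and the standard library are available. Lean on these libraries where they do the work, as an engineer would, in place of code of your own. Each camera call takes 0.05 s, during which the arm holds its last target.

### The job

The blue hold-down arm is held up by its ratchet. Press the red tail of the pawl down as far as it goes, so that the pawl swings clear of the teeth and stays clear, then push the arm down by its yellow pad until its rubber wheel rests on the dark red roller lying in the cradle. Only press and push: leave the roller in its cradle and the other things on the bench where they are, and finish with the pawl still clear.

Things in the scene. Friction and masses are not known exactly. Their poses are not given: they have to be found in the camera images.
- stand: Fixed grey-green stand: base plate 130 x 400 mm, two upright cheeks (60 mm wide overall). Origin: on the bench top, mid-width, 50 mm along +y from the arm's hinge. The mechanism moves in its y-z plane at x = 0: the arm points to +y, the pawl's red tail to -y; z is up. Highest fixed points: z = 0.199 m at y = -0.135; teeth to z = 0.193 m at y = -0.05.
- lever_hinge (a point): Fixed point: the arm's hinge axis (parallel to the stand's x), 130 mm above the bench, at y = -0.05 in the stand's frame. Its axes are those of the stand.
- holddown (a joint): Angle of the hold-down arm, rad: it slopes (0.5 - value) above horizontal from its hinge; 0 fully raised, grows going down. Starts at 0.015 to 0.085; with the pawl engaged a tooth stops it at 0.10 to 0.13. With the pawl clear it goes on down; the wheel meets the roller at 0.58. Stiff friction hinge: stays where left, takes about 4 to 8 N straight down at the yellow pad.
- lever_pad (a point): Centre of the top face of the yellow push pad at the arm's free end: 54 mm along the arm by 60 mm wide (along the stand's x), its top face parallel to the arm. It is 250 mm from the hinge along the arm and 17 mm above the arm's centre line. Its y axis points along the arm, away from the hinge (raised, it is up to 0.27 m above the bench); z is square to the pad's face, upwards.
- press_wheel (a point): Axle centre of the black rubber wheel (36 mm diameter, 20 mm wide) in the arm, 200 mm from the hinge along the arm. The arm is two blue bars 38 mm wide overall, 20 mm deep.
- pawl (a joint): Angle of the pawl, rad. 0 is engaged (nose between the teeth); it grows as the red tail is pressed down, and stops at 0.30. The nose is clear of the tooth tips above about 0.13. Friction pivot: it stays where it is left; pressing it takes about 4 N at the tail.
- pawl_tail (a point): Centre of the top face of the red press pad on the pawl's tail: 40 mm (along y of the stand) by 44 mm wide, 214 mm above the bench when engaged. It lies 75 mm from the pawl's pivot on the side away from the arm (the pivot is at y = -0.135, z = 0.186 in the stand's frame); pressed home it goes down 23 mm and 4 mm further to -y. Nothing stands beneath it.
- pawl_nose (a point): Lower end of the pawl's dark steel nose, which hangs between the ratchet teeth above the arm's hinge.
- roller: Loose dark red guide roller, 60 mm diameter, 110 mm long, with 20 mm steel journals (146 mm overall), 0.8 kg, lying along the stand's x in the steel V cradle under the arm's wheel. Origin: its centre, 66 mm above the bench; its x axis is its own axis. Leave it in the cradle.
- oil: Bystander: amber oil bottle with a red cap, 48 mm diameter, 95 mm tall, standing loose on the bench. Origin at its foot.
- bearing: Bystander: steel bearing ring, 60 mm outside diameter, 18 mm high, loose on the bench. Origin at its underside.
- tin: Bystander: green open cup, 66 mm diameter, 55 mm tall, loose on the bench. Origin at its foot.
- wrench: Bystander: steel wrench, 170 mm long, lying loose on the bench on the far side of the stand. Origin at its underside; it lies along its x axis.
Things that resemble listed ones, but are neither listed nor needed, are in the scene too. What is meant by the roller is not turquoise, and is the smaller of those in its own colour.

How it is judged:
On the way, in this order (a step that is already met when the one before it is completed fails the run):
1. the pawl is pressed clear of the teeth while the arm is still up (value of joint pawl above 0.2 rad and value of joint holddown below 0.2 rad), for 0.2 s.
2. the arm is pushed down past its teeth until its wheel meets the roller (value of joint holddown above 0.56 rad), for 0.2 s.
At the end, for the whole second after the job is handed in: The arm is down with its wheel on the roller (joint holddown above 0.56, wheel within 4 mm of the roller) and at rest, the pawl is still clear of the teeth (joint pawl above 0.18), and the roller lies still in its cradle, its centre under the wheel's axle within 25 mm in plan (value of joint holddown above 0.56 rad and value of joint pawl above 0.18 rad and velocity of joint holddown between -0.03 and 0.03 rad/s and horizontal distance between press_wheel and roller below 0.025 m and height (world z) of roller below 0.072 m and linear speed of roller below 0.02 m/s); the robot touches nothing.
It fails at once if the roller is lifted or shoved out of place (more than 15 mm) (distance of roller from where it was at the start of the episode above 0.015 m).
It fails at once if a bystander is moved more than 20 mm or lifted (distance of any of oil, bearing, tin, wrench from where it was at the start of the episode above 0.02 m).
It fails at once if the oil bottle or the cup is tipped over (angle between any of oil, tin's own z axis and vertical above 0.5 rad).
It also fails if it takes over 48 s, if anything falls off the work surface, if the arm or the gripper's body presses on something with over 40 N, if the wrist force passes 120 N, or if a joint passes its speed limit or range.

## Working session

There is one attempt and no reset: what is moved stays moved. The work goes in short steps, Python scripts to look and compute and a shell command to move; the robot and the scene stay as the last step left them, time stands still between calls to the robot, and variables do not carry over. Pictures are saved under pics/ and viewed, and the job is handed in when it is done.

```bash
mkdir -p pics; ls
python3 - <<'E'
from bench import get_obs,cams
import cv2
o=get_obs();print({k:(v if not hasattr(v,'round') else v) for k,v in o.items()})
for n in ("side","top"):
    s=cams.snapshot(n);cv2.imwrite(f"pics/{n}0.png",s["frame"][:,:,::-1])
    print(n,s["intrinsics"],s["dist"],s["R"],s["t"],s["shot"])
E
```

```text
pics
{'time': 0.0, 'joint_positions': array([ 1.09487534e+00,  8.79107787e-02,  1.37226890e+00, -1.17578390e-05,
        1.68359950e+00, -1.03087191e-01]), 'qvel': array([ 0.000852  , -0.00112973,  0.00174076, -0.00049963, -0.0007629 ,
        0.00039742]), 'joint_torque': array([ 1.65350044e-03, -3.40170157e+01, -3.02434766e+01,  7.18126190e-02,
        3.28050368e-02, -1.50025194e-04]), 'tool_pos': array([0.2000948 , 0.51173372, 0.2153209 ]), 'ee_rot': array([-3.13941654e+00, -2.13379251e-04,  2.76875732e+00]), 'wrist_force': array([ 0.12946873,  0.26547486, -0.33175459]), 'wrist_torque': array([0.02972686, 0.01230564, 0.03457172]), 'width': 0.09391946307968659}
side [[468.62899338   0.         322.58183073]
 [  0.         468.62899338 234.55048082]
 [  0.           0.           1.        ]] [-0.10547414  0.          0.          0.          0.        ] [[ 0.97365207 -0.22802318  0.00265794]
 [-0.13373214 -0.58039553 -0.80327875]
 [ 0.18470883  0.78175857 -0.59559734]] [-0.53585115  0.23490676  0.91157905] 1
top [[599.7138382    0.         317.49240701]
 [  0.         599.7138382  240.91638291]
 [  0.           0.           1.        ]] [-0.1232874  0.         0.         0.         0.       ] [[ 0.01320084 -0.99954653 -0.02706411]
 [-0.99894506 -0.01199266 -0.04432759]
 [ 0.04398292  0.02762072 -0.99865039]] [0.03516193 0.58203031 1.34019739] 2
```

View pics/side0.png

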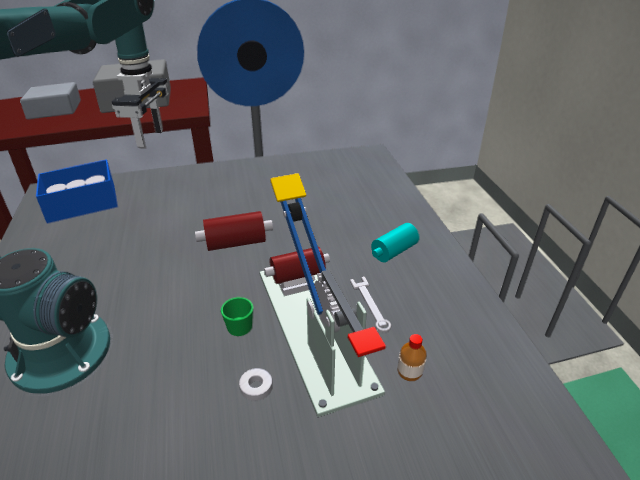

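View pics/top0.png

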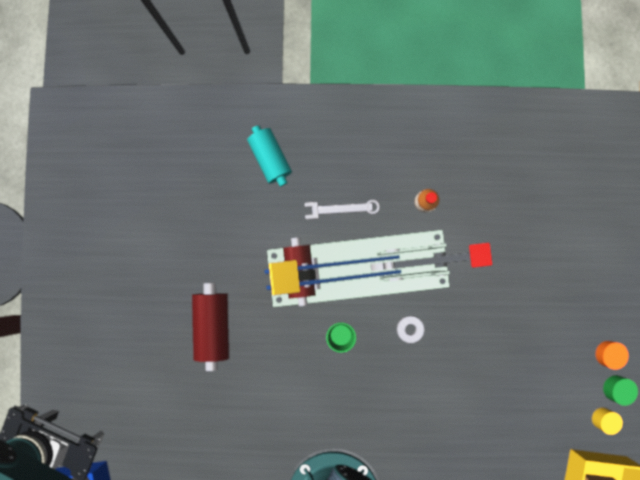

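The side view shows the red tail pad at (367,341), the yellow pad at (288,187), and the roller in the cradle at (300,265). The larger dark red roller at (235,230) and the turquoise one at (395,242) are look-alikes. I'll measure the pads and the stand next.

```bash
cat > h.py <<'E'
import numpy as np,cv2
def ray(s,px):
    u=cv2.undistortPoints(np.array([[px]],float),s["intrinsics"],s["dist"])[0,0]
    R=s["R"];d=R.T@np.array([u[0],u[1],1.]);c=-R.T@s["t"];return c,d
def atz(s,px,z):
    c,d=ray(s,px);return c+d*(z-c[2])/d[2]
def tri(s1,p1,s2,p2):
    c1,d1=ray(s1,p1);c2,d2=ray(s2,p2)
    d1/=np.linalg.norm(d1);d2/=np.linalg.norm(d2)
    a=np.linalg.lstsq(np.stack([d1,-d2],1),c2-c1,rcond=None)[0]
    A=c1+a[0]*d1;B=c2+a[1]*d2;return (A+B)/2,np.linalg.norm(A-B)
def proj(s,X):
    r,_=cv2.Rodrigues(s["R"]);return cv2.projectPoints(np.array(X,float).reshape(-1,3),r,s["t"],s["intrinsics"],s["dist"])[0][:,0]
E
python3 - <<'E'
from bench import cams
from h import *
np.set_printoptions(precision=4,suppress=True)
S=cams.snapshot("side");T=cams.snapshot("top")
for q in ("stand","pawl_tail","lever_pad","roller","oil","bearing","tin","wrench","holddown"):
    for n,s in(("side",S),("top",T)):
        for d in cams.outline_of(s,q)[:3]:
            r=d["region"];ys,xs=np.where(r);print(q,n,round(d["conf"],2),np.round(d["centre"],1),r.sum(),xs.min(),xs.max(),ys.min(),ys.max())
def cc(s,lo,hi,box):
    h=cv2.cvtColor(s["frame"],cv2.COLOR_RGB2HSV);m=cv2.inRange(h,lo,hi)
    k=np.zeros_like(m);x0,x1,y0,y1=box;k[y0:y1,x0:x1]=m[y0:y1,x0:x1]
    c=max(cv2.findContours(k,0,1)[0],key=cv2.contourArea);M=cv2.moments(c)
    return np.array([M["m10"]/M["m00"],M["m01"]/M["m00"]]),cv2.boxPoints(cv2.minAreaRect(c)),cv2.contourArea(c)
for nm,lo,hi,b1,b2 in(("red",(0,200,150),(5,255,255),(340,395,320,362),(460,500,235,275)),("yel",(18,180,150),(30,255,255),(260,320,165,210),(260,310,255,300))):
    a=cc(S,lo,hi,b1);b=cc(T,lo,hi,b2);print(nm,a,b);print(tri(S,a[0],T,b[0]))
for z in (.0,.01):
  for p in((438,231),(449,286),(268,250),(275,306)):print(z,p,atz(T,p,z))
E
```

```text
stand side 0.62 [320.4 326.9] 12717 259 385 173 416
stand side 0.43 [373.2 304. ] 629 350 390 277 331
stand top 0.58 [368.2 265. ] 10222 267 490 230 306
stand top 0.29 [303.2 258.3] 946 282 316 237 306
pawl_tail side 0.85 [348.6 323. ] 1659 320 384 269 355
pawl_tail top 0.83 [457.  260.5] 1117 393 491 243 267
lever_pad side 0.67 [305.9 228.8] 2524 271 338 173 330
lever_pad top 0.6 [302.3 268.6] 2069 265 401 255 294
roller side 0.84 [231.7 228.6] 2023 195 272 211 250
roller side 0.65 [291.3 267.6] 1210 264 329 248 283
roller side 0.65 [394.7 242.4] 1132 372 419 223 261
roller top 0.92 [210.  326.2] 2670 192 229 283 370
roller top 0.76 [300.4 258.2] 816 283 315 238 304
roller top 0.69 [271.  155.5] 1551 247 291 125 185
oil side 0.77 [412.3 358. ] 1071 397 426 333 380
oil side 0.24 [236.8 316.2] 1045 221 253 297 336
oil side 0.18 [307.9 234.1] 2731 270 338 173 330
oil top 0.56 [427.6 198.9] 419 416 438 189 212
bearing side 0.98 [258.2 387.5] 768 239 272 370 399
bearing top 0.69 [414.2 329. ] 485 397 423 316 342
bearing top 0.22 [302.1 260.4] 846 283 315 237 305
tin side 0.55 [240.7 316.
[... 774 characters left out ...]
]), array([[270.2308, 178.1539],
       [300.8077, 172.0385],
       [305.3462, 194.7308],
       [274.7693, 200.8461]], dtype=float32), 622.0) (array([284.9492, 277.1874]), array([[269.9512, 262.561 ],
       [295.8537, 259.6829],
       [299.4268, 291.8415],
       [273.5244, 294.7195]], dtype=float32), 731.0)
(array([0.502 , 0.0951, 0.2583]), np.float64(0.00203601941390547))
0.0 (438, 231) [ 0.6081 -0.2317  0.    ]
0.0 (449, 286) [ 0.4831 -0.2576  0.    ]
0.0 (268, 250) [0.56   0.1557 0.    ]
0.0 (275, 306) [0.4326 0.1377 0.    ]
0.01 (438, 231) [ 0.6074 -0.23    0.01  ]
0.01 (449, 286) [ 0.4834 -0.2556  0.01  ]
0.01 (268, 250) [0.5597 0.1546 0.01  ]
0.01 (275, 306) [0.4333 0.1367 0.01  ]
```

Run:
```python
import cv2
a=cv2.imread("pics/side0.png")[160:420,220:450];cv2.imwrite("pics/c1.png",cv2.resize(a,None,fx=2.3,fy=2.3,interpolation=2))
a=cv2.imread("pics/top0.png")[220:320,250:510];cv2.imwrite("pics/c2.png",cv2.resize(a,None,fx=3,fy=3,interpolation=2))
```

```text
(no output)
```

View pics/c1.png

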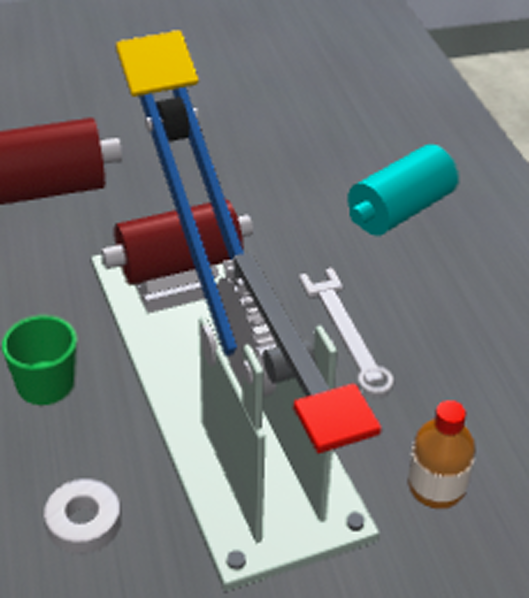

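```bash
python3 -m crank '[{"tz":-2.2,"twist":10.2,"grip":0},{"tz":-2.2,"twist":10.2,"grip":0},{"tz":-2.2,"twist":10.2,"grip":0},{"tz":-2.2,"twist":10.2,"grip":0},{"tz":-2.2,"twist":10.3,"grip":0},{"tz":-2.2,"twist":10.3,"grip":0},{"grip":0},{"grip":0}]'
```

```text
invalid input at $[0]: expected keys tx, ty, tz, twist, grip
```

The crop shows three rollers: a large dark red one at side (235,230), loose; a smaller dark red one at (300,265), in the V cradle under the wheel; and a turquoise one. The smaller dark red one in the cradle is the roller meant. The red tail pad and the yellow pad each appear only once.

```bash
python3 -m crank '[{"tx":0,"ty":0,"tz":-2.2,"twist":10.2,"grip":0},{"tx":0,"ty":0,"tz":-2.2,"twist":10.2,"grip":0},{"tx":0,"ty":0,"tz":-2.2,"twist":10.2,"grip":0},{"tx":0,"ty":0,"tz":-2.2,"twist":10.2,"grip":0},{"tx":0,"ty":0,"tz":-2.2,"twist":10.3,"grip":0},{"tx":0,"ty":0,"tz":-2.2,"twist":10.3,"grip":0},{"tx":0,"ty":0,"tz":0,"twist":0,"grip":0},{"tx":0,"ty":0,"tz":0,"twist":0,"grip":0}]'
```

```text
time: 2.1
tool_pos: [0.2003, 0.5121, 0.3475]
ee_rot: [-3.141, 0.001, 1.7]
wrist_force: [0.4, -0.0, -0.3]
width: 0.0176
```

```bash
python3 -m crank '[{"tx":-5.5,"ty":1.7,"tz":0,"twist":0,"grip":0},{"tx":-5.5,"ty":1.7,"tz":0,"twist":0,"grip":0},{"tx":-5.5,"ty":1.7,"tz":0,"twist":0,"grip":0},{"tx":-5.5,"ty":1.7,"tz":0,"twist":0,"grip":0},{"tx":-5.5,"ty":1.7,"tz":0,"twist":0,"grip":0},{"tx":-5.5,"ty":1.7,"tz":0,"twist":0,"grip":0},{"tx":-5.5,"ty":1.7,"tz":0,"twist":0,"grip":0},{"tx":-5.5,"ty":1.7,"tz":0,"twist":0,"grip":0},{"tx":-5.5,"ty":1.7,"tz":0,"twist":0,"grip":0},{"tx":-5.5,"ty":1.7,"tz":0,"twist":0,"grip":0},{"tx":-5.5,"ty":1.7,"tz":0,"twist":0,"grip":0},{"tx":-5.5,"ty":1.7,"tz":0,"twist":0,"grip":0}]'
```

```text
time: 3.6
tool_pos: [0.4859, -0.1185, 0.3469]
ee_rot: [-3.14, -0.001, 1.699]
wrist_force: [-0.0, 0.7, -0.7]
width: 0.0006
```

```bash
python3 -m crank '[{"tx":-5.5,"ty":1.4,"tz":0,"twist":0,"grip":0},{"tx":-5.5,"ty":1.4,"tz":0,"twist":0,"grip":0},{"tx":-5.6,"ty":1.4,"tz":0,"twist":0,"grip":0},{"tx":0,"ty":0,"tz":4,"twist":0,"grip":0},{"tx":0,"ty":0,"tz":4,"twist":0,"grip":0},{"tx":0,"ty":0,"tz":1,"twist":0,"grip":0},{"tx":0,"ty":0,"tz":0,"twist":0,"grip":0}]'
python3 - <<'E'
from bench import cams
import cv2,numpy as np
a=cams.snapshot("side")["frame"][240:420,280:460,::-1];b=cams.snapshot("top")["frame"][160:340,380:560,::-1]
cv2.imwrite("pics/d.png",cv2.resize(np.hstack([a,b]),None,fx=2.2,fy=2.2,interpolation=2))
E
```

```text
time: 4.47
tool_pos: [0.5481, -0.2758, 0.2578]
ee_rot: [-3.14, -0.001, 1.698]
wrist_force: [-0.2, 0.1, 0.7]
width: 0.0002
```

View pics/d.png

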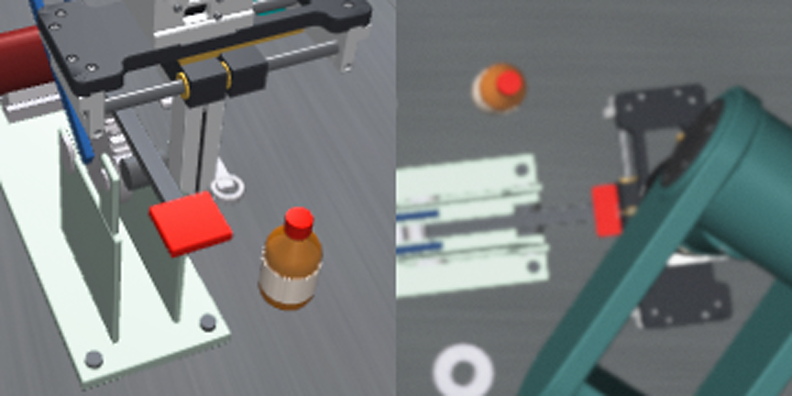

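The closed fingertips are over the red pad: in the left crop they are at about (195,190), above the pad at (190,222), as expected for 33 mm of height. Now I press down.

```bash
python3 -m crank '[{"tx":-0.1,"ty":0,"tz":1.5,"twist":0,"grip":0},{"tx":0,"ty":0,"tz":1.5,"twist":0,"grip":0},{"tx":0,"ty":0,"tz":0.8,"twist":0,"grip":0},{"tx":0,"ty":0,"tz":0.8,"twist":0,"grip":0},{"tx":0,"ty":0,"tz":0.5,"twist":0,"grip":0},{"tx":0,"ty":0,"tz":0,"twist":0,"grip":0}]'
```

```text
time: 5.32
tool_pos: [0.5489, -0.28, 0.2088]
ee_rot: [3.14, 0.006, 1.695]
wrist_force: [-0.1, -5.1, 5.0]
width: 0.0003
```

```bash
python3 -m crank '[{"tx":-0.1,"ty":0,"tz":0.4,"twist":0,"grip":0},{"tx":0,"ty":0,"tz":0,"twist":0,"grip":0}]';python3 -m crank '[{"tx":-0.1,"ty":0,"tz":0.3,"twist":0,"grip":0},{"tx":0,"ty":0,"tz":0,"twist":0,"grip":0}]'
```

```text
time: 5.58
tool_pos: [0.5489, -0.2805, 0.2044]
ee_rot: [3.14, 0.005, 1.696]
wrist_force: [0.1, -5.3, 3.3]
width: 0.0007
time: 5.82
tool_pos: [0.5491, -0.2808, 0.2038]
ee_rot: [3.139, 0.005, 1.696]
wrist_force: [-1.8, -2.4, 10.4]
width: 0.0004
```

```bash
python3 -m crank '[{"tx":0,"ty":0,"tz":0.3,"twist":0,"grip":0},{"tx":0,"ty":0,"tz":0,"twist":0,"grip":0},{"tx":0,"ty":0,"tz":0,"twist":0,"grip":0}]'
```

```text
time: 6.2
tool_pos: [0.5492, -0.2808, 0.2034]
ee_rot: [3.137, 0.007, 1.696]
wrist_force: [-4.5, -2.1, 17.1]
width: 0.0001
```

The force rose from 3 N to 17 N with almost no travel, so the pawl is on its stop. I'll lift straight up and look.

```bash
python3 -m crank '[{"tx":0,"ty":0,"tz":-2,"twist":0,"grip":0},{"tx":0,"ty":0,"tz":-4,"twist":0,"grip":0},{"tx":0,"ty":0,"tz":-5,"twist":0,"grip":0},{"tx":5,"ty":0,"tz":-4,"twist":0,"grip":0},{"tx":6,"ty":0,"tz":0,"twist":0,"grip":0},{"tx":6,"ty":0,"tz":0,"twist":0,"grip":0},{"tx":6,"ty":0,"tz":0,"twist":0,"grip":0},{"tx":6,"ty":0,"tz":0,"twist":0,"grip":0},{"tx":0,"ty":0,"tz":0,"twist":0,"grip":0}]'
python3 - <<'E'
from bench import cams
from h import *
np.set_printoptions(precision=4,suppress=True)
S=cams.snapshot("side");T=cams.snapshot("top")
def cc(s,lo,hi,box):
    h=cv2.cvtColor(s["frame"],cv2.COLOR_RGB2HSV);m=cv2.inRange(h,lo,hi)
    k=np.zeros_like(m);x0,x1,y0,y1=box;k[y0:y1,x0:x1]=m[y0:y1,x0:x1]
    c=max(cv2.findContours(k,0,1)[0],key=cv2.contourArea);M=cv2.moments(c)
    return np.array([M["m10"]/M["m00"],M["m01"]/M["m00"]]),cv2.contourArea(c)
a=cc(S,(0,200,120),(5,255,255),(340,395,320,375));b=cc(T,(0,200,120),(5,255,255),(460,510,235,275));print(a,b,tri(S,a[0],T,b[0]))
cv2.imwrite("pics/e.png",cv2.resize(np.hstack([S["frame"][160:420,220:450],T["frame"][160:420,260:520]])[:,:,::-1],None,fx=1.6,fy=1.6,interpolation=2))
E
```

```text
time: 7.32
tool_pos: [0.5114, 0.0115, 0.3463]
ee_rot: [-3.141, -0.002, 1.705]
wrist_force: [-0.3, 0.0, -0.2]
width: 0.0005
(array([365.8752, 352.7985]), 669.0) (array([479.1923, 254.8018]), 280.0) (array([ 0.5498, -0.2807,  0.1879]), np.float64(0.001057440700282354))
```

View pics/e.png

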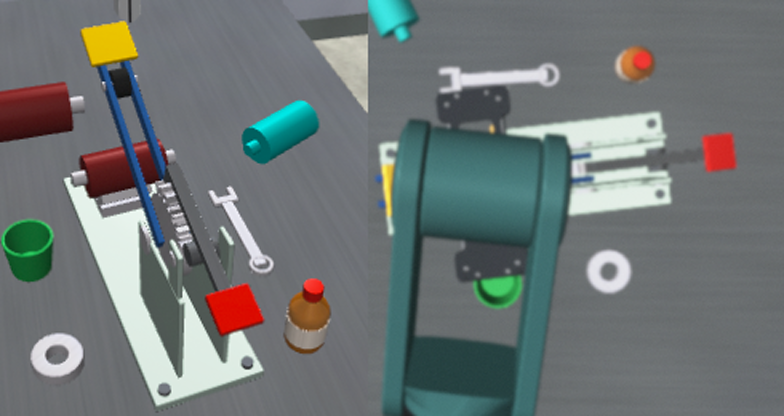

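The red tail measures z 0.188, down from 0.2075 and 3 mm further to -y, and it stayed there with the robot away. The pad and roller are unmoved. Next I move over the yellow pad and follow its arc down.

```bash
python3 -m crank '[{"tx":4.4,"ty":0.1,"tz":0,"twist":0,"grip":0},{"tx":4.4,"ty":0.1,"tz":0,"twist":0,"grip":0},{"tx":0,"ty":0,"tz":3.5,"twist":0,"grip":0},{"tx":0,"ty":0,"tz":3,"twist":0,"grip":0},{"tx":0,"ty":0,"tz":0,"twist":0,"grip":0}]'
python3 - <<'E'
from bench import cams
from h import *
S=cams.snapshot("side")
cv2.imwrite("pics/f.png",cv2.resize(S["frame"][100:300,200:420,::-1],None,fx=3,fy=3,interpolation=2))
E
```

```text
time: 8.05
tool_pos: [0.5024, 0.0933, 0.278]
ee_rot: [-3.134, -0.0, 1.695]
wrist_force: [0.5, 0.1, 1.4]
width: 0.0001
```

View pics/f.png

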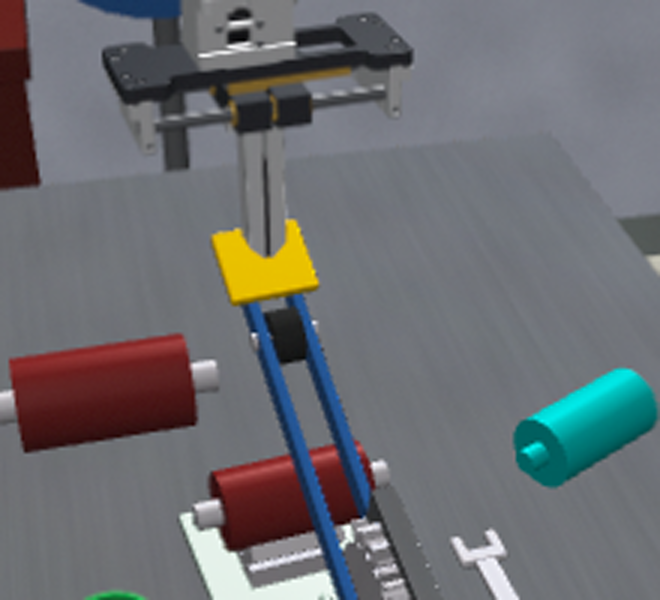

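The fingertips are at (267,258), just above or touching the middle of the yellow pad at (265,265), and nothing else is near. Now I push along the arc.

```bash
python3 -m crank '[{"tx":0.4,"ty":0,"tz":1.2,"twist":0,"grip":0},{"tx":0.5,"ty":0,"tz":1.2,"twist":0,"grip":0},{"tx":0.5,"ty":0,"tz":1.2,"twist":0,"grip":0},{"tx":0.4,"ty":0,"tz":1.2,"twist":0,"grip":0},{"tx":0.4,"ty":0,"tz":1.2,"twist":0,"grip":0},{"tx":0.3,"ty":0,"tz":1.2,"twist":0,"grip":0},{"tx":0,"ty":0,"tz":0,"twist":0,"grip":0}]'
python3 - <<'E'
from bench import cams
from h import *
S=cams.snapshot("side")
cv2.imwrite("pics/g.png",cv2.resize(S["frame"][140:380,200:420,::-1],None,fx=2.5,fy=2.5,interpolation=2))
E
```

```text
time: 8.98
tool_pos: [0.5011, 0.1205, 0.2111]
ee_rot: [3.138, -0.001, 1.698]
wrist_force: [0.1, 0.7, 0.1]
width: 0.0005
```

View pics/g.png

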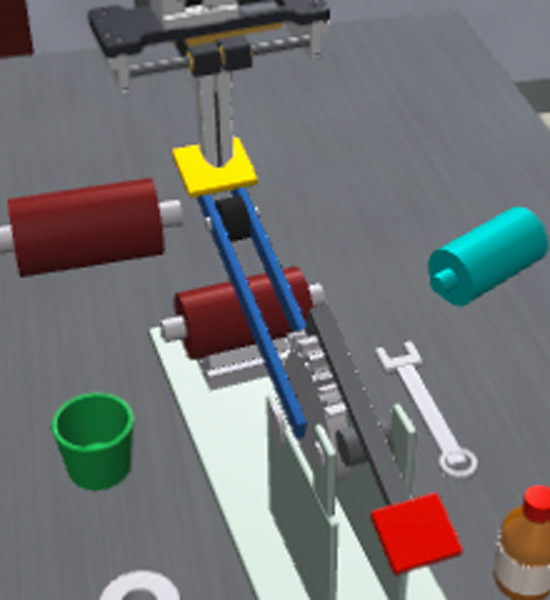

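The arm is following: the pad is under the fingertips at (215,160), the pawl is still down and the roller is in place. Continuing.

```bash
python3 -m crank '[{"tx":0.3,"ty":0,"tz":1.2,"twist":0,"grip":0},{"tx":0.2,"ty":0,"tz":1.2,"twist":0,"grip":0},{"tx":0.2,"ty":0,"tz":1.2,"twist":0,"grip":0},{"tx":0.1,"ty":0,"tz":1.2,"twist":0,"grip":0},{"tx":0,"ty":0,"tz":1.0,"twist":0,"grip":0},{"tx":0,"ty":0,"tz":0.5,"twist":0,"grip":0},{"tx":0,"ty":0,"tz":0,"twist":0,"grip":0}]';python3 -m crank '[{"tx":0,"ty":0,"tz":0.4,"twist":0,"grip":0},{"tx":0,"ty":0,"tz":0.2,"twist":0,"grip":0},{"tx":0,"ty":0,"tz":0,"twist":0,"grip":0}]'
```

```text
time: 9.9
tool_pos: [0.4998, 0.1285, 0.1475]
ee_rot: [3.139, -0.002, 1.697]
wrist_force: [0.7, 3.7, 2.9]
width: 0.0004
time: 10.28
tool_pos: [0.4998, 0.1284, 0.1416]
ee_rot: [3.139, -0.002, 1.697]
wrist_force: [-0.6, 3.7, 4.5]
width: 0.0004
```

```bash
python3 -m crank '[{"tx":0,"ty":0,"tz":0.2,"twist":0,"grip":0},{"tx":0,"ty":0,"tz":0.1,"twist":0,"grip":0},{"tx":0,"ty":0,"tz":0,"twist":0,"grip":0}]';python3 -m crank '[{"tx":0,"ty":0,"tz":0.2,"twist":0,"grip":0},{"tx":0,"ty":0,"tz":0,"twist":0,"grip":0}]'
```

```text
time: 10.65
tool_pos: [0.4998, 0.1284, 0.1386]
ee_rot: [3.139, -0.002, 1.697]
wrist_force: [-0.3, 5.2, 5.2]
width: 0.0005
time: 10.9
tool_pos: [0.4999, 0.1284, 0.1383]
ee_rot: [3.138, -0.002, 1.697]
wrist_force: [-2.8, 3.5, 10.8]
width: 0.0007
```

The tip is at z 0.127, the predicted height for contact, and the force has started to climb, so the wheel is on the roller. I'll nudge slightly further, hold, then lift away and check.

```bash
python3 -m crank '[{"tx":0,"ty":0,"tz":0.2,"twist":0,"grip":0},{"tx":0,"ty":0,"tz":0,"twist":0,"grip":0},{"tx":0,"ty":0,"tz":0,"twist":0,"grip":0}]';python3 -m crank '[{"tx":0,"ty":0,"tz":-1.5,"twist":0,"grip":0},{"tx":0,"ty":0,"tz":-4,"twist":0,"grip":0},{"tx":0,"ty":0,"tz":-5,"twist":0,"grip":0},{"tx":5,"ty":-3,"tz":-4,"twist":0,"grip":0},{"tx":5,"ty":-3,"tz":0,"twist":0,"grip":0},{"tx":5,"ty":-3,"tz":0,"twist":0,"grip":0},{"tx":5,"ty":-3,"tz":0,"twist":0,"grip":0},{"tx":0,"ty":0,"tz":0,"twist":0,"grip":0}]'
python3 - <<'E'
from bench import cams
from h import *
np.set_printoptions(precision=4,suppress=True)
S=cams.snapshot("side");T=cams.snapshot("top")
def cc(s,lo,hi,box):
    h=cv2.cvtColor(s["frame"],cv2.COLOR_RGB2HSV);m=cv2.inRange(h,lo,hi)
    k=np.zeros_like(m);x0,x1,y0,y1=box;k[y0:y1,x0:x1]=m[y0:y1,x0:x1]
    c=max(cv2.findContours(k,0,1)[0],key=cv2.contourArea);M=cv2.moments(c)
    return np.array([M["m10"]/M["m00"],M["m01"]/M["m00"]]),cv2.contourArea(c)
for lo,hi,p,q in(((0,200,120),(5,255,255),(340,395,320,375),(460,510,235,275)),((18,180,120),(32,255,255),(255,330,165,280),(240,320,245,310))):
    a=cc(S,lo,hi,p);b=cc(T,lo,hi,q);print(a,b,tri(S,a[0],T,b[0]))
cv2.imwrite("pics/k.png",cv2.resize(np.hstack([S["frame"][160:420,200:450],T["frame"][160:420,240:510]])[:,:,::-1],None,fx=1.5,fy=1.5,interpolation=2))
E
```

```text
time: 11.28
tool_pos: [0.5, 0.1285, 0.1381]
ee_rot: [3.137, -0.002, 1.697]
wrist_force: [-5.6, 3.3, 17.0]
width: 0.0007
time: 12.28
tool_pos: [0.3571, 0.3072, 0.2735]
ee_rot: [-3.141, 0.001, 1.703]
wrist_force: [0.5, -1.0, -0.4]
width: 0.0007
(array([365.8626, 352.7926]), 668.5) (array([479.0749, 254.8368]), 285.0) (array([ 0.5498, -0.2806,  0.1878]), np.float64(0.0009450162270111521))
(array([285.7214, 231.8197]), 359.5) (array([285.3889, 277.    ]), 9.0) (array([0.4975, 0.1042, 0.1417]), np.float64(0.007804899706103105))
```

View pics/k.png

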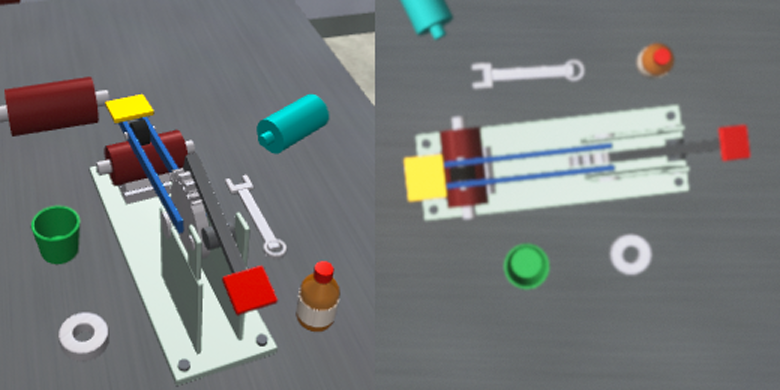

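The side crop shows the arm down with its wheel on the roller at (140,135) and the tail still down. My yellow mask failed in the top view (area 9), so I'll redo that check.

Run:
```python
from bench import cams,get_obs
from h import *
S=cams.snapshot("side");T=cams.snapshot("top")
def cc(s,box):
    h=cv2.cvtColor(s["frame"],cv2.COLOR_RGB2HSV);m=cv2.inRange(h,(18,140,90),(40,255,255))
    k=np.zeros_like(m);x0,x1,y0,y1=box;k[y0:y1,x0:x1]=m[y0:y1,x0:x1]
    c=max(cv2.findContours(k,0,1)[0],key=cv2.contourArea);M=cv2.moments(c)
    return np.array([M["m10"]/M["m00"],M["m01"]/M["m00"]]),cv2.contourArea(c)
a=cc(S,(255,330,165,280));b=cc(T,(240,320,245,310));print(a,b,tri(S,a[0],T,b[0]))
for n,s in(("side",S),("top",T)):
  for q in("roller","oil","bearing","tin","wrench"):
    print(n,q,[(round(d["conf"],2),np.round(d["centre"],1)) for d in cams.outline_of(s,q)[:3]])
print(get_obs()["wrist_force"],get_obs()["time"])
```

```text
(array([285.79144852, 231.69240838]), 382.0) (array([273.00272412, 278.01708767]), 673.0) (array([0.49796235, 0.13090176, 0.12280617]), np.float64(0.0011946907375342138))
side roller [(0.8, array([231.8, 230.2])), (0.8, array([399. , 240.9])), (0.67, array([292.6, 264.3]))]
side oil [(0.67, array([413.8, 360.8])), (0.34, array([322.5, 331.3]))]
side bearing [(0.66, array([256.1, 381.2]))]
side tin [(0.74, array([237.7, 317.3]))]
side wrench [(0.95, array([369.9, 302. ]))]
top roller [(0.69, array([301.6, 263.9])), (0.59, array([209.5, 323.9])), (0.59, array([269.4, 155. ]))]
top oil [(0.68, array([428.6, 200.4]))]
top bearing [(0.78, array([408.3, 326.5]))]
top tin [(0.87, array([343.1, 337.7])), (0.25, array([304.1, 273.6]))]
top wrench [(0.87, array([337.3, 206.9]))]
[-0.17602515 -0.48162865 -0.27776279] 12.975
```

```bash
python3 -c "
from bench import ticket
print(ticket.close_job())"
```

```text
the job is handed in; nothing more can be done
None
```

I pressed the red tail to its stop, then pushed the yellow pad along its arc until the wheel met the roller. After that I moved the robot clear and handed the job in at about 13 s of the 48 s. The hand-in reports no verdict.

- **Pawl:** at the stop the force rose to 17 N with almost no further travel. The tail measured z 0.188 after pressing and again at the end, down from 0.2075. That is about 20 mm of drop against the nominal 23 mm. The centroid also takes in the pad's side face, so I put the gap down to that.
- **Arm:** the fingertips stopped at z 0.127, the predicted contact height, with 17 N. With the robot clear, the pad measured z 0.123, within measurement error.
- **Roller and bystanders:** I saw no movement in the final pictures. The trained network's centres shifted by up to about 6 px. For the bystanders this looks like network noise; the roller is also less hidden by the arm now.
- **Robot:** it touches nothing, and the wrist force is about 0.6 N or less.

One check failed along the way: my first yellow colour mask missed the pad in the top view. I repeated it with a wider mask, and that gave the pad reading above.

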